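Test the trip of a UV bench's safety switch

TASK

Carry out the safety-switch test at the UV-curing bench: take the green pry tool out of its rack, lay it flat on the dark blue mat and let go, then take it again across its broad width and lever up the orange cover with its blade (no fingers on the cover until it is well up), leaving the cover standing open past upright. Lay the tool flat on the mat again, press the blue test button so that the red lever drops, then lift the lever all the way back up so that it stays up. Leave the bottles and other small things where they are.

Things in the scene. Friction and masses are not known exactly. Their poses are not given: they have to be found in the camera images.
- box: white safety switch box, fixed to the bench, 140 x 190 mm, its deck 50 mm above the bench; origin on the bench, 2 mm further to +x than the centre of the footprint (the deck runs from x -72 to +68, y -95 to +95 mm); box -x is its front (towards the robot, to within about 15 degrees). The covered button is on its +y half, the lever on its -y half
- cover (a joint): opening angle of the cover (rad): 0 shut, 1.57 upright, 2.1 its stop (leaning back to +x). A stiff hinge: it stays where it is left; about 1 to 1.5 N at the lip lifts it
- cover_lip (a point): middle of the cover's front lower edge (moves with the cover). The cover is an orange frame with a clear amber pane, 80 mm wide (y) x 81 mm x 6 mm thick; shut, its underside is 66 mm and its top 72 mm above the bench. In front of the lip is 31 mm of bare deck at 50 mm, then the box's front face
- pry_slot (a point): middle of the mouth of the pry slot (fixed to the box, 62 mm above the bench), under the shut cover's lip: 8 mm high (58 to 66 mm above the bench), 68 mm wide, centred on the lip, open to the front over a low rim 1 to 7 mm behind the lip; behind it the space under the cover is hollow, down to the deck
- cover_hinge (a point): middle of the cover's hinge line, which runs along box y at box (40, 42) mm, 72 mm above the bench: 81 mm behind the lip
- button_top (a point): centre of the top of the blue test button under the cover, 24 mm across, at box (-8, 42) mm, 60 mm above the bench (10 mm proud of the deck) when up; rims stand around it, 16 mm high at the sides and back, 8 mm in front (inside 68 mm in y; along x from 26 mm in front of it to 42 mm behind it)
- button (a joint): travel of the button (m): 0 up, 0.008 fully down; spring, 1 N to start and about 5 N fully down. A press of 4 to 5 mm trips the lever through a hidden link; press it to the bottom
- lever (a joint): angle of the red lever (rad): 0 up (set, leaning 0.2 back past vertical to +x, held there only by its weight), 1.45 dropped towards -x (low over the deck). It has a loose, weighted hinge: once past vertical (0.2) it falls to the side it leans to
- lever_bar (a point): centre of the lever's red cross-bar, a round bar 14 mm in diameter and 36 mm long along box y, 70 mm from the hinge on an 8 mm steel stem; about 113 mm above the bench when up, 66 mm when dropped (9 mm of air between it and the deck), then 56 mm in front of the box origin
- lever_hinge (a point): the lever's hinge axis, along box y at box (10, -45) mm, 44 mm above the bench
- pry_tool: loose pry tool, 70 g: green handle 100 mm long x 14 thick x 26 wide, steel blade 50 mm long x 3 thick x 20 wide in its mid plane. Origin: the place to grip (handle from x -60 to +40, blade +40 to +90 mm); x along the blade, y through the thickness, z across the width. In the rack it stands on edge (z up, origin at 19 mm); flat on the mat z is level, origin at 10 mm
- blade_tip (a point): middle of the blade's end edge, at x +90 mm of the tool. (Set down on edge, the tool stands until tipped over sideways, then it falls flat; either face may be up)
- rack: fixed tool rack, low: a base 110 x 60 x 6 mm with two pairs of black jaws at x +-37 mm (10 mm long, up to 20 mm above the bench, 18 mm apart across y) that hold the tool on edge; between them 64 mm of the handle is free. Origin under its centre; the tool's x lies along the rack's x, tool origin over the rack's within 4 mm
- mat: fixed dark blue mat, 220 (x) x 200 (y) x 3 mm, origin under its centre. It and the rack lie left and right of the box, on either side
- coupons: a little stack of wooden test coupons 50 x 20 x 10 mm in the mat's far left corner (mat +x, +y, about 78, 82 mm from its centre); origin at the centre of its underside; a bystander
- bottle_a: loose bottle, upright, 34 mm across, 85 mm tall, origin at the centre of its underside; a bystander
- bottle_b: loose bottle, upright, 38 mm across, 80 mm tall, origin at the centre of its underside; a bystander
- bottle_c: loose bottle, upright, 34 mm across, 85 mm tall, origin at the centre of its underside; a bystander
- bottle_d: loose bottle, upright, 32 mm across, 95 mm tall, origin at the centre of its underside; a bystander
- tape: loose roll of amber tape lying flat in front of the box, 60 mm across, 18 mm high; origin at the centre of its underside; a bystander
- red_cap: loose red cap, 32 mm across, 9 mm high, in front of the box; origin at the centre of its underside; a bystander

How it is judged:
On the way, in this order (a step that is already met when the one before it is completed fails the run):
1. the pry tool lies flat on the mat, let go (angle between pry_tool's own z axis and vertical between 1.4 and 1.74 rad and x of pry_tool in the frame of mat between -0.11 and 0.11 m and y of pry_tool in the frame of mat between -0.1 and 0.1 m and height (world z) of pry_tool below 0.016 m and contact force between the fingers and pry_tool below 0.1 N and linear speed of pry_tool below 0.02 m/s), for 0.2 s.
2. the cover is levered up (past 0.5 rad) with the pry tool against it (value of joint cover above 0.5 rad and contact force between pry_tool and cover_c0 above 0.05 N).
3. the pry tool lies flat on the mat again, let go, with the cover open past upright (all of step 1 and value of joint cover above 1.57 rad), for 0.2 s.
4. the test button is pressed (3 mm or more) (value of joint button above 0.003 m).
5. the lever has dropped (value of joint lever above 1.2 rad), for 0.05 s.
6. the lever is lifted back up (value of joint lever below 0.1 rad), for 0.2 s.
At the end, for the whole second after the job is handed in: The lever is up (within 0.1 rad of its set position), the button is up (within 2 mm), the cover stands open past upright (over 1.57 rad), and the pry tool lies flat (within 10 degrees) and still with its middle on the mat (all of step 3 and value of joint lever below 0.1 rad and value of joint button below 0.002 m); the robot touches nothing.
It fails at once if the fingers touch the cover (over 1 N) before it is up by 0.4 rad (value of joint cover below 0.4 rad and contact force between the fingers and cover_c0 above 1 N).
It fails at once if a bottle, the coupons, the tape or the cap is moved by more than 30 mm (distance of any of coupons, bottle_a, bottle_b, bottle_c, bottle_d, tape, red_cap from where it was at the start of the episode above 0.03 m).
It also fails if it takes over 72 s, if anything falls off the work surface, if the arm or the gripper's body presses on something with over 40 N, if the wrist force passes 120 N, or if a joint passes its speed limit or range.

ROBOT

A 7-joint arm with a two-finger parallel gripper is mounted at the origin on the work surface. World frame = base frame: x ahead of the robot, y to its left, z up, the work surface at z = 0. Lengths are in m, angles in rad, forces in N, time in s.
With the tool pointing down it reaches from about 0.4 to 0.875 m from the base axis. Payload 19.3 kg.
Tool frame: the origin (TCP) lies between the finger pads, 19 mm behind the fingertips; this is the grasp point; z points along the fingers, y is the direction in which the jaws open and shut (so a half turn about z gives the same grasp; the last joint's range is limited). The gripper opens to 85 mm and grips with 20 to 120 N. Pads are 22 mm wide; open, the fingers measure 114 mm over their backs; the gripper's body (76 mm by 85 mm) begins 54 mm behind the grasp point. The pads swing forward as they close: fully open they stand 13 mm farther back than shut.
Start: joints at [1.055, 0.521, -0.036, 1.599, 0.021, 1.021, -0.113], TCP at [0.269, -0.564, 0.25] pointing down, gripper open.
Joint ranges: [-2.91, 2.91], [-0.3, 2.13], [-1.5, 1.42], [0.17, 2.43], [-1.26, 4.41], [0.16, 1.93], [-2.52, 2.52]. Speed limits (rad/s): [1.89, 1.89, 2.39, 2.39, 3.01, 3.01, 3.01].

INTERFACE

Orientations are given as [roll, pitch, yaw] about the fixed x, y, z axes, in that order (R = Rz(yaw) Ry(pitch) Rx(roll)).
In Python, from workcell import bot gives the robot as it stands.
- The arm moves only by the tool carry_out, never from a script. Its argument "targets" is a list of rows, each a list of 7 numbers: the shift along the tool's x, y, z in mm, then the turn, a rotation vector about the tool's x, y, z in units of 6 degrees (1.0 is 6 degrees), then the closure in counts, from 0 (fully open) to 255 (shut). A call has 1 to 5 rows; each row shifts and turns the commanded pose from where the row before left it, along the tool's axes as they then stand; what a row does not reach is not made up. A row lasts 1/12 s, in which the tool goes at most 41.7 mm and 7.16 degrees, less where a joint would pass 70% of its speed; a pose out of reach is approached as far as the arm can. A call is refused whole if a number of a shift passes 41.7 or a number of a turn 1, either way. A call with a gripper value outside its range is refused whole. The fingers move at their own pace and stop on an object; "force" is the grip in N (left out, the last holds). Time passes only in rows, so rows that do not move let the fingers close. It gives the time, the measured TCP pose, the force and the opening at its end, in the units of the state.
- bot.observe(): the state, without advancing time (a new reading comes with each control period).
- bot.grab_frame(name): name is "side" or "top"; returns a dict with "color" (384x512x3 uint8, red, green, blue), "z_map" (384x512 float32, m along the optical axis (not along the pixel's ray), 0 where there is no reading), "K" (3x3 intrinsics, pixels), "k1" (the pictures are not rectified: a ray, as slopes to the right and down, at radius r is drawn at 1 + k1 r^2 times it, then the intrinsics apply), "cam_to_world" (4x4, takes a point from camera to world coordinates). Camera axes: x right, y down, z forward; pixel columns grow to the right and rows downward; lengths in m; the calibration is good to about 2 mm. A picture is of the moment at which its call begins.
- bot.job_done(): hands the job in, once; it reports no verdict.
The state is a dict: "clock": time; "qpos": joint angles; "qd": joint speeds; "joint_efforts": joint torques, N m; "position": TCP position; "tool_rot": TCP orientation; "force": force on the tool from outside, world axes, zero at the start; "moment": the same for the moment, N m; "grip_width": finger opening in m.
Only numpy, scipy, OpenCV 4.12 (cv2) and the standard library are available. Lean on these libraries where they do the work, as an engineer would, in place of code of your own. Each camera call takes 0.05 s, during which the arm holds its last target. There are 200 camera calls.

## Working session

There is one attempt and no reset: what is moved stays moved. The work goes in short steps, Python scripts to look and compute and a tool call to move; the robot and the scene stay as the last step left them, time stands still between calls to the robot, and variables do not carry over. Pictures are saved under pics/ and viewed, about 8 in all and at most 12, crops included, and the job is handed in when it is done.

Besides the shell and the picture viewer there is one more tool, called as name(argument=value, ...), one argument or row to a line, values as JSON. carry_out: Moves the arm, as the interface text tells. Its arguments: {"type":"object","properties":{"targets":{"type":"array","items":{"type":"array","items":{"type":"number"}}},"force":{"type":"number"}},"required":["targets"]}

```bash
mkdir -p pics; ls
cat > h.py <<'E'
import numpy as np, cv2
from scipy.spatial.transform import Rotation as R
from workcell import bot
def grab(n,save=None):
    f=bot.grab_frame(n)
    if save: cv2.imwrite('pics/'+save,cv2.cvtColor(f['color'],cv2.COLOR_RGB2BGR))
    return f
def cloud(f):
    K=f['K'];h,w=f['z_map'].shape
    v,u=np.mgrid[:h,:w]
    d=np.stack([(u-K[0,2])/K[0,0],(v-K[1,2])/K[1,1]],-1).astype(float)
    s=d.copy()
    for _ in range(10): s=d/(1+f['k1']*(s**2).sum(-1,keepdims=True))
    z=f['z_map'][...,None]
    P=np.concatenate([s*z,z],-1)
    T=f['cam_to_world']
    W=P@T[:3,:3].T+T[:3,3]
    W[f['z_map']==0]=np.nan
    return W
E
python3 - <<'E'
from h import *
print(bot.observe())
for n in('top','side'):
    f=grab(n,n+'0.png');np.savez(n+'0.npz',W=cloud(f),c=f['color']);print(n,f['k1'],f['K'],f['cam_to_world'])
a=cv2.imread('pics/top0.png');cv2.imwrite('pics/top0b.png',cv2.resize(a,(800,600)))
E
```

```text
pics
{'clock': 0.0, 'qpos': array([ 1.05484096,  0.5220195 , -0.0363461 ,  1.60001065,  0.02122466,
        1.02108824, -0.11276192]), 'qd': array([ 0.00022293,  0.00190298,  0.00016798, -0.00078341,  0.00143869,
        0.00198437, -0.00030293]), 'joint_efforts': array([-3.17753802e-03, -9.27116489e+01,  1.97839223e+00, -3.69938314e+01,
        1.77685503e-02,  8.15918291e-03,  3.62638048e-05]), 'position': array([ 0.26929722, -0.56365551,  0.24942115]), 'tool_rot': array([-3.14045652e+00,  9.28743138e-05,  4.45812684e-01]), 'force': array([-0.32808626, -0.17919683, -0.46964227]), 'moment': array([-0.00888884,  0.02968927,  0.01309709]), 'grip_width': 0.08518656697158107}
top 0.011634643935155072 [[365.8432892    0.         258.29037024]
 [  0.         365.8432892  186.41919409]
 [  0.           0.           1.        ]] [[-0.08861374 -0.97347303  0.21094517  0.37811061]
 [-0.99605215  0.08772202 -0.01360011  0.02219429]
 [-0.0052652  -0.21131754 -0.97740328  1.1721219 ]
 [ 0.          0.          0.          1.        ]]
side -0.09034044275827526 [[365.88844033   0.         248.95660997]
 [  0.         365.88844033 191.77636616]
 [  0.           0.           1.        ]] [[ 0.99111866 -0.08845465  0.09929536  0.50308254]
 [-0.13232469 -0.58195064  0.80238621 -0.64876522]
 [-0.01318979 -0.80839917 -0.58848688  0.58660019]
 [ 0.          0.          0.          1.        ]]
```

View pics/top0b.png

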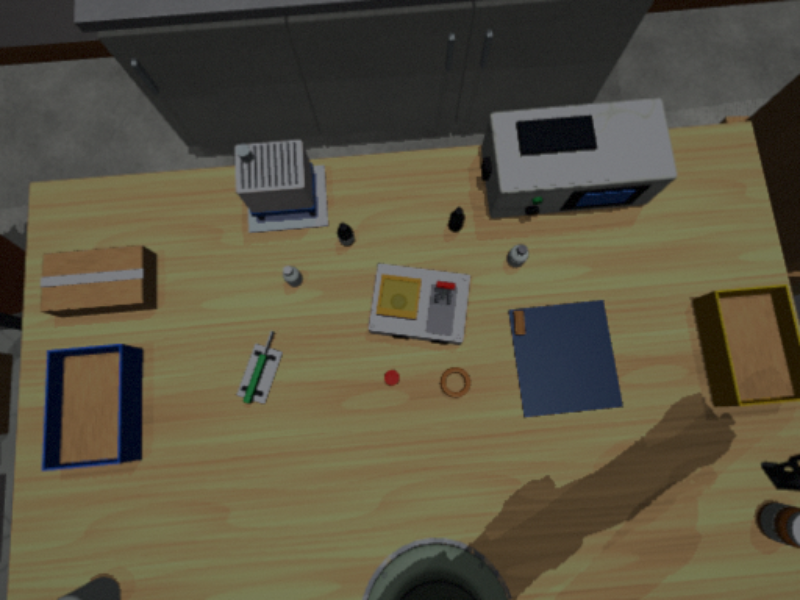

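View pics/side0.png

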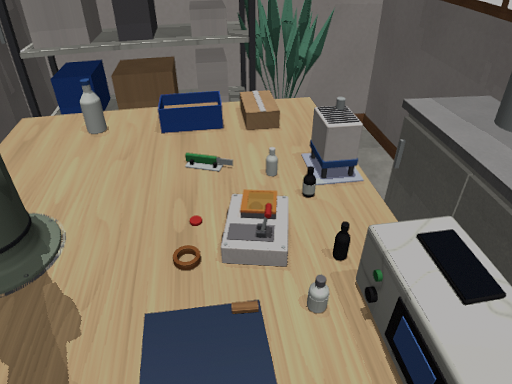

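The overview shows the rack with the green tool at about (262,370) in the 800-wide top view, the box at (420,303) with its orange cover at (399,297) and red bar at (445,286), and the mat at (565,358). The bottles are behind and beside the box. The tape at (455,382) and the cap at (392,378) are in front of it.

```bash
cat > m.py <<'E'
from h import *
def rect(P):
    (c,s,a)=cv2.minAreaRect((P[:,:2]*1000).astype(np.float32));return np.round(c,1),np.round(s,1),round(a,1)
for n in('top','side'):
    d=np.load(n+'0.npz');W=d['W'];c=d['c'].astype(np.uint8)
    H=cv2.cvtColor(c,cv2.COLOR_RGB2HSV).astype(int);h,s,v=[H[...,i] for i in range(3)]
    x,y,z=[W[...,i] for i in range(3)]
    roi=(x>.35)&(x<.95)&(abs(y)<.5)
    def big(m,k=0):
        q,l,st,_=cv2.connectedComponentsWithStats(m.astype(np.uint8))
        o=np.argsort(-st[1:,4])+1
        return W[l==o[k]]
    for nm,m in dict(green=(h>45)&(h<80)&(s>120)&(z<.05),mat=(h>95)&(h<125)&(s>80)&(z<.012)&(z>-.01)&(y<-.1),
        cover=(h>10)&(h<35)&(s>150)&(z>.05)&(z<.085),red=((h<5)|(h>174))&(s>150)&(z>.06),
        cap=((h<5)|(h>174))&(s>150)&(z<.03),deck=(s<60)&(z>.045)&(z<.056)&(abs(y)<.2)&(x<.85)&(x>.45),
        rackbase=(s<60)&(z>-.002)&(z<.012)&(y>.15)&(y<.45)&(x<.65)&(v>90)).items():
        try:
            P=big(m&roi);print(n,nm,len(P),np.nanmean(P,0).round(4),rect(P),'z',np.percentile(P[:,2],[5,95]).round(4))
        except Exception as e: print(n,nm,e)
    # all objects 15..120mm high
    q,l,st,ce=cv2.connectedComponentsWithStats((roi&(z>.012)&(z<.13)).astype(np.uint8))
    for i in range(1,q):
        if st[i,4]>12: print(n,'obj',st[i,4],np.nanmean(W[l==i],0).round(3),'zmax',W[l==i][:,2].max().round(3))
E
python3 m.py
```

```text
top green 148 [0.4755 0.3159 0.0309] (array([478.3, 318.5]), array([20. , 96.1]), 67.8) z [0.0244 0.0355]
top mat 4064 [ 0.4609 -0.3095  0.0027] (array([ 465.4, -307.3]), array([217.2, 197.5]), 1.2) z [-0.001   0.0063]
top cover 495 [0.6077 0.0195 0.0711] (array([607.3,  18.7]), array([75.5, 80.3]), 77.6) z [0.0676 0.0744]
top red 43 [ 0.6111 -0.0717  0.1178] (array([611.6, -71.1]), array([33. , 10.9]), 77.6) z [0.1139 0.1213]
top cap 65 [0.4559 0.047  0.0086] (array([456.3,  47.6]), array([25.3, 25.2]), 85.3) z [0.0054 0.0118]
top deck 1796 [ 0.588 -0.035  0.05 ] (array([596.8, -22.8]), array([189.3, 140.2]), 77.5) z [0.0466 0.0535]
top rackbase 239 [0.4821 0.2946 0.0056] (array([481.8, 297.7]), array([ 29.6, 109.6]), 67.4) z [0.0016 0.0096]
top obj 1496 [ 0.786 -0.306  0.08 ] zmax 0.13
top obj 591 [0.82  0.225 0.085] zmax 0.13
top obj 127 [ 0.759 -0.114  0.06 ] zmax 0.098
top obj 122 [0.749 0.115 0.056] zmax 0.089
top obj 144 [ 0.674 -0.23   0.052] zmax 0.083
top obj 2743 [ 0.591 -0.022  0.056] zmax 0.125
top obj 127 [0.672 0.227 0.056] zmax 0.089
top obj 46 [ 0.54  -0.222  0.014] 
[... 619 characters left out ...]
z [0.0044 0.012 ]
side deck 2568 [ 0.5904 -0.0551  0.0515] (array([595.8, -25.6]), array([191. , 138.6]), 77.7) z [0.049  0.0537]
side rackbase 199 [0.4849 0.2918 0.0068] (array([487.1, 294.9]), array([ 36.6, 126.6]), 71.2) z [0.003  0.0097]
side obj 1462 [0.844 0.192 0.082] zmax 0.13
side obj 255 [0.674 0.221 0.048] zmax 0.088
side obj 367 [0.495 0.304 0.025] zmax 0.036
side obj 307 [0.753 0.106 0.049] zmax 0.088
side obj 4399 [ 0.591 -0.053  0.054] zmax 0.123
side obj 464 [ 0.762 -0.126  0.054] zmax 0.098
side obj 4440 [ 0.768 -0.34   0.083] zmax 0.13
side obj 330 [ 0.435 -0.084  0.018] zmax 0.022
side obj 598 [ 0.676 -0.246  0.049] zmax 0.083
side obj 243 [ 0.544 -0.226  0.014] zmax 0.017
```

Both cameras agree: the box is at about (598,-25) mm with yaw -12.4°, the tool is at about (486,310) mm pointing -22°, and the mat centre is at (465,-307) mm. Next I'm writing a small planner that works out per-row tool-frame shifts.

```bash
cat > p.py <<'E'
from h import *
import sys,json
# usage: p.py "x,y,z[mm],yawdeg[,tiltdeg about tool x[, pitchdeg about tool y]]" ... ; waypoints, optional @speed ; start from observed or -s pose
def Rt(yaw,t=0,p=0): return R.from_euler('z',yaw,degrees=True)*R.from_euler('x',180,degrees=True)*R.from_euler('x',t,degrees=True)*R.from_euler('y',p,degrees=True)
def rows(p,r,tgt,step):
    q=np.array(tgt[:3]);r2=Rt(*tgt[3:])
    rv=(r.inv()*r2).as_rotvec();n=int(max(np.ceil(np.linalg.norm(q-p)/step),np.ceil(np.abs(np.degrees(rv)).max()/6-.02),1))
    out=[];pc,rc=p.copy(),r
    for k in range(1,n+1):
        pw=p+(q-p)*k/n;rw=r*R.from_rotvec(rv*k/n)
        s=np.round(rc.inv().apply(pw-pc),0);t=np.clip(np.round(np.degrees((rc.inv()*rw).as_rotvec())/6,1),-1,1)
        pc=pc+rc.apply(s);rc=rc*R.from_rotvec(np.radians(t*6));out.append((s.astype(int).tolist(),t.tolist()))
    return out,pc,rc
def go(*wps,step=38,start=None):
    o=bot.observe();p=np.array(o['position'])*1000;r=R.from_euler('xyz',o['tool_rot'])
    for w in wps:
        st=step
        if isinstance(w,tuple): w,st=w
        out,p,r=rows(p,r,w,st)
        print('WP',w,'n',len(out))
        i=0
        while i<len(out):
            j=i
            while j<len(out) and out[j]==out[i]: j+=1
            print(' %dx'%(j-i),json.dumps(out[i][0]+out[i][1]));i=j
def st():
    o=bot.observe();print('t',round(o['clock'],2),'pos',(o['position']*1000).round(1),'rpy',np.degrees(o['tool_rot']).round(1),'F',o['force'].round(1),'grip',round(o['grip_width']*1000,1),'q',o['qpos'].round(2))
E
python3 -c "
from p import *
go([480,-150,250,40],[486,310,230,157.8],([486,310,34,157.8],38))"
```

```text
WP [480, -150, 250, 40] n 13
 1x [28, -22, 0, -0.0, -0.0, -0.2]
 1x [29, -21, 0, -0.0, -0.0, -0.2]
 1x [29, -20, 0, -0.0, -0.0, -0.2]
 1x [30, -20, 0, -0.0, -0.0, -0.1]
 1x [30, -20, 0, -0.0, -0.0, -0.2]
 1x [30, -19, 0, -0.0, -0.0, -0.2]
 2x [31, -18, 0, -0.0, -0.0, -0.2]
 1x [31, -17, 0, -0.0, -0.0, -0.2]
 1x [32, -16, 0, -0.0, -0.0, -0.2]
 1x [32, -16, 0, -0.0, -0.0, -0.1]
 1x [32, -15, 0, -0.0, -0.0, -0.2]
 1x [33, -15, 0, -0.0, -0.0, -0.2]
WP [486, 310, 230, 157.8] n 20
 1x [15, -17, 1, -0.0, -0.0, -1.0]
 1x [17, -16, 1, -0.0, -0.0, -1.0]
 1x [18, -14, 1, -0.0, -0.0, -0.9]
 1x [20, -12, 1, -0.0, -0.0, -1.0]
 1x [20, -10, 1, -0.0, -0.0, -1.0]
 1x [22, -8, 1, -0.0, -0.0, -1.0]
 1x [22, -6, 1, -0.0, -0.0, -1.0]
 1x [23, -3, 1, -0.0, -0.0, -1.0]
 1x [23, -1, 1, 0.0, -0.0, -0.9]
 1x [23, 2, 1, 0.0, -0.0, -1.0]
 1x [23, 4, 1, 0.0, -0.0, -1.0]
 1x [22, 6, 1, 0.0, -0.0, -1.0]
 1x [21, 8, 1, 0.0, -0.0, -1.0]
 1x [21, 11, 1, 0.0, -0.0, -1.0]
 1x [19, 12, 1, 0.0, -0.0, -0.9]
 1x [18, 15, 1, 0.0, -0.0, -1.0]
 1x [16, 16, 1, 0.0, -0.0, -1.0]
 1x [15, 18, 1, 0.0, -0.0, -1.0]
 1x [12, 19, 1, 0.0, -0.0, -1.0]
 1x [11, 21, 1, 0.0, -0.0, -0.9]
WP [486, 310, 34, 157.8] n 6
 1x [0, 0, 33, 0.0, -0.0, -0.0]
 1x [0, 0, 32, 0.0, -0.0, -0.0]
 2x [0, 0, 33, 0.0, -0.0, -0.0]
 1x [0, -1, 32, 0.0, -0.0, -0.0]
 1x [0, 0, 33, 0.0, -0.0, -0.0]
```

carry_out(
  targets=[
    [28,-22,0,0,0,-0.2,0],
    [29,-21,0,0,0,-0.2,0],
    [29,-20,0,0,0,-0.2,0],
    [30,-20,0,0,0,-0.1,0],
    [30,-20,0,0,0,-0.2,0],
  ],
)

```text
clock: 0.52
position: [0.3509, -0.403, 0.2498]
tool_rot: [-3.141, 0.0, 0.54]
force: [1.5, -0.2, -0.3]
grip_width: 0.0855
```

carry_out(
  targets=[
    [30,-19,0,0,0,-0.2,0],
    [31,-18,0,0,0,-0.2,0],
    [31,-18,0,0,0,-0.2,0],
    [31,-17,0,0,0,-0.2,0],
    [32,-16,0,0,0,-0.2,0],
  ],
)

```text
clock: 0.93
position: [0.4319, -0.2442, 0.25]
tool_rot: [-3.141, 0.0, 0.646]
force: [0.6, -0.2, -0.1]
grip_width: 0.0854
```

carry_out(
  targets=[
    [32,-16,0,0,0,-0.1,0],
    [32,-15,0,0,0,-0.2,0],
    [33,-15,0,0,0,-0.2,0],
    [15,-17,1,0,0,-1,0],
    [17,-16,1,0,0,-1,0],
  ],
)

```text
clock: 1.35
position: [0.4815, -0.1021, 0.2477]
tool_rot: [-3.141, -0.0, 0.913]
force: [0.1, 0.1, -0.5]
grip_width: 0.0854
```

carry_out(
  targets=[
    [18,-14,1,0,0,-0.9,0],
    [20,-12,1,0,0,-1,0],
    [20,-10,1,0,0,-1,0],
    [22,-8,1,0,0,-1,0],
    [22,-6,1,0,0,-1,0],
  ],
)

```text
clock: 1.77
position: [0.4818, 0.0118, 0.2429]
tool_rot: [-3.141, 0.0, 1.425]
force: [0.3, 0.2, -0.5]
grip_width: 0.0855
```

carry_out(
  targets=[
    [23,-3,1,0,0,-1,0],
    [23,-1,1,0,0,-0.9,0],
    [23,2,1,0,0,-1,0],
    [23,4,1,0,0,-1,0],
    [22,6,1,0,0,-1,0],
  ],
)

```text
clock: 2.18
position: [0.4839, 0.1272, 0.2379]
tool_rot: [-3.141, -0.0, 1.938]
force: [-0.1, -0.6, -0.6]
grip_width: 0.085
```

carry_out(
  targets=[
    [21,8,1,0,0,-1,0],
    [21,11,1,0,0,-1,0],
    [19,12,1,0,0,-0.9,0],
    [18,15,1,0,0,-1,0],
    [16,16,1,0,0,-1,0],
  ],
)

```text
clock: 2.6
position: [0.4852, 0.2418, 0.2328]
tool_rot: [-3.141, -0.0, 2.451]
force: [0.3, -0.1, 0.8]
grip_width: 0.0854
```

carry_out(
  targets=[
    [15,18,1,0,0,-1,0],
    [12,19,1,0,0,-1,0],
    [11,21,1,0,0,-0.9,0],
    [0,0,0,0,0,0,0],
    [0,0,0,0,0,0,0],
  ],
)

```text
clock: 3.02
position: [0.4855, 0.3113, 0.2295]
tool_rot: [-3.141, -0.001, 2.751]
force: [0.0, -0.9, -1.3]
grip_width: 0.0855
```

```bash
python3 -c "
from p import *
st();go([486,310,90,157.8],[486,310,34,157.8])"
```

```text
t 3.02 pos [485.5 311.3 229.5] rpy [-1.800e+02 -1.000e-01  1.576e+02] F [ 0.  -0.9 -1.3] grip 85.5 q [-0.13  0.57 -0.78  1.72  0.45  1.04  0.11]
WP [486, 310, 90, 157.8] n 4
 1x [0, 0, 35, -0.0, -0.0, -0.0]
 1x [-1, 0, 35, -0.0, -0.0, -0.0]
 1x [0, -1, 35, -0.0, -0.0, -0.0]
 1x [0, 0, 34, -0.0, -0.0, -0.0]
WP [486, 310, 34, 157.8] n 2
 2x [0, 0, 28, -0.0, -0.0, -0.0]
```

carry_out(
  targets=[
    [0,0,35,0,0,0,0],
    [0,0,35,0,0,0,0],
    [0,0,35,0,0,0,60],
    [0,0,34,0,0,0,90],
    [0,0,28,0,0,0,120],
  ],
  force=30,
)

```text
clock: 3.43
position: [0.4859, 0.3086, 0.0607]
tool_rot: [-3.14, -0.0, 2.747]
force: [-0.2, 0.7, -1.0]
grip_width: 0.0516
```

carry_out(
  targets=[
    [0,0,28,0,0,0,120],
    [0,0,0,0,0,0,180],
    [0,0,0,0,0,0,255],
    [0,0,0,0,0,0,255],
    [0,0,0,0,0,0,255],
  ],
)

```text
clock: 3.85
position: [0.487, 0.3107, 0.0369]
tool_rot: [3.14, 0.001, 2.749]
force: [0.3, 0.1, -1.7]
grip_width: 0.0135
```

carry_out(
  targets=[
    [0,0,0,0,0,0,255],
    [0,0,0,0,0,0,255],
    [0,0,0,0,0,0,255],
    [0,0,0,0,0,0,255],
    [0,0,0,0,0,0,255],
  ],
)

```text
clock: 4.27
position: [0.4867, 0.3106, 0.0356]
tool_rot: [3.141, 0.001, 2.749]
force: [2.0, 0.1, 8.8]
grip_width: 0.0135
```

```bash
python3 -c "
from p import *
st();go(([486,310,90,157.8],20),[486,310,215,157.8],[450,-300,215,157.8],[450,-300,120,157.8,40],([450,-300,38,157.8,40],30))"
```

```text
t 4.27 pos [486.7 310.6  35.6] rpy [1.799e+02 1.000e-01 1.575e+02] F [2.  0.1 8.8] grip 13.5 q [-0.25  0.82 -0.6   1.84  0.7   0.7  -0.08]
WP [486, 310, 90, 157.8] n 3
 1x [0, 0, -18, 0.0, 0.0, -0.0]
 1x [0, -1, -18, 0.0, 0.0, -0.0]
 1x [0, 0, -18, 0.0, 0.0, -0.0]
WP [486, 310, 215, 157.8] n 4
 1x [0, 0, -31, 0.0, 0.0, -0.0]
 1x [0, 0, -32, 0.0, 0.0, -0.0]
 2x [0, 0, -31, 0.0, 0.0, -0.0]
WP [450, -300, 215, 157.8] n 17
 1x [-12, -34, 0, 0.0, 0.0, -0.0]
 1x [-11, -34, 0, 0.0, 0.0, -0.0]
 3x [-12, -34, 0, 0.0, 0.0, -0.0]
 1x [-11, -34, 0, 0.0, 0.0, -0.0]
 3x [-12, -34, 0, 0.0, 0.0, -0.0]
 1x [-11, -33, 0, 0.0, 0.0, -0.0]
 1x [-12, -34, -1, 0.0, 0.0, -0.0]
 2x [-12, -34, 0, 0.0, 0.0, -0.0]
 1x [-11, -34, 0, 0.0, 0.0, -0.0]
 3x [-12, -34, 0, 0.0, 0.0, -0.0]
WP [450, -300, 120, 157.8, 40] n 7
 1x [0, 0, 14, 1.0, -0.0, -0.0]
 1x [0, 1, 13, 0.9, -0.0, -0.0]
 1x [0, 3, 13, 1.0, -0.0, -0.0]
 1x [0, 4, 13, 0.9, -0.0, -0.0]
 1x [0, 5, 13, 1.0, -0.0, -0.0]
 1x [0, 7, 12, 0.9, -0.0, -0.0]
 1x [0, 7, 11, 1.0, -0.0, -0.0]
WP [450, -300, 38, 157.8, 40] n 3
 2x [0, 18, 21, -0.0, -0.0, -0.0]
 1x [1, 17, 21, -0.0, -0.0, -0.0]
```

carry_out(
  targets=[
    [0,0,-18,0,0,0,255],
    [0,0,-18,0,0,0,255],
    [0,0,-18,0,0,0,255],
    [0,0,-31,0,0,0,255],
    [0,0,-31,0,0,0,255],
  ],
)

```text
clock: 4.68
position: [0.4853, 0.31, 0.1516]
tool_rot: [-3.14, -0.001, 2.75]
force: [0.7, -0.3, -0.8]
grip_width: 0.0133
```

carry_out(
  targets=[
    [0,0,-32,0,0,0,255],
    [0,0,-31,0,0,0,255],
    [-12,-34,0,0,0,0,255],
    [-12,-34,0,0,0,0,255],
    [-12,-34,0,0,0,0,255],
  ],
)

```text
clock: 5.1
position: [0.4798, 0.2011, 0.2142]
tool_rot: [-3.141, 0.0, 2.751]
force: [1.0, -0.9, -1.4]
grip_width: 0.0133
```

```bash
python3 -c "
from p import *
st();f=grab('side','lift.png')
cv2.imwrite('pics/lift_c.png',cv2.resize(cv2.imread('pics/lift.png')[60:260,100:360],None,fx=2.5,fy=2.5))"
```

```text
t 5.1 pos [479.8 201.1 214.2] rpy [-180.     0.   157.6] F [ 1.  -0.9 -1.4] grip 13.3 q [ 0.08  0.5  -0.79  1.88  0.44  0.94  0.26]
```

View pics/lift_c.png

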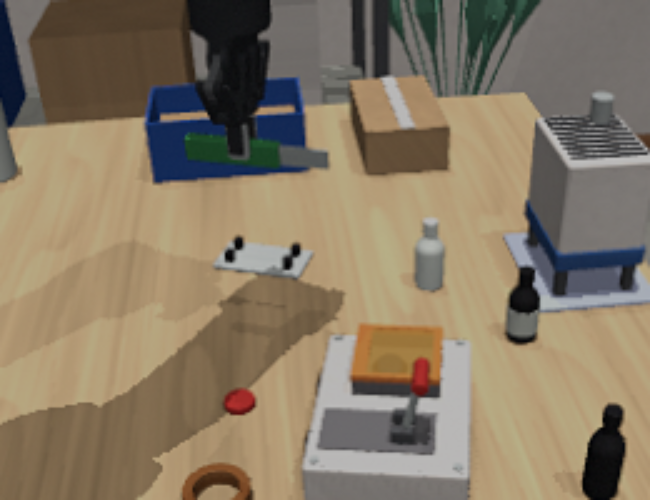

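The tool is held on edge at about (255,150) in the crop, clear of the rack. I'll carry it on to the mat.

carry_out(
  targets=[
    [-12,-34,0,0,0,0,255],
    [-12,-34,0,0,0,0,255],
    [-12,-34,0,0,0,0,255],
    [-12,-34,0,0,0,0,255],
    [-12,-34,0,0,0,0,255],
  ],
)

```text
clock: 5.57
position: [0.4702, 0.0206, 0.214]
tool_rot: [-3.141, -0.0, 2.75]
force: [0.3, 0.5, -0.3]
grip_width: 0.0131
```

carry_out(
  targets=[
    [-12,-34,0,0,0,0,255],
    [-12,-34,0,0,0,0,255],
    [-12,-34,0,0,0,0,255],
    [-12,-34,0,0,0,0,255],
    [-12,-34,0,0,0,0,255],
  ],
)

```text
clock: 5.98
position: [0.4607, -0.1595, 0.214]
tool_rot: [-3.141, -0.0, 2.749]
force: [2.0, 0.4, 0.2]
grip_width: 0.0132
```

carry_out(
  targets=[
    [-12,-34,0,0,0,0,255],
    [-12,-34,0,0,0,0,255],
    [-12,-34,0,0,0,0,255],
    [-12,-34,0,0,0,0,255],
    [0,0,14,1,0,0,255],
  ],
)

```text
clock: 6.4
position: [0.4473, -0.3175, 0.2003]
tool_rot: [-3.034, -0.0, 2.729]
force: [-2.5, -2.4, -3.5]
grip_width: 0.0135
```

carry_out(
  targets=[
    [0,1,13,0.9,0,0,255],
    [0,3,13,1,0,0,255],
    [0,4,13,0.9,0,0,255],
    [0,5,13,1,0,0,255],
    [0,7,12,0.9,0,0,255],
  ],
)

```text
clock: 6.82
position: [0.4542, -0.3017, 0.1323]
tool_rot: [-2.539, 0.002, 2.751]
force: [0.2, 0.4, -1.7]
grip_width: 0.0133
```

carry_out(
  targets=[
    [0,7,11,1,0,0,255],
    [0,0,0,0,0,0,255],
    [0,0,0,0,0,0,255],
    [0,0,0,0,0,0,255],
  ],
)

```text
clock: 7.15
position: [0.4535, -0.3027, 0.1198]
tool_rot: [-2.442, 0.0, 2.749]
force: [0.4, 0.2, -0.4]
grip_width: 0.0131
```

```bash
python3 -c "
from p import *
st();go(([450,-295,38,157.8,40],30))"
```

```text
t 7.15 pos [ 453.5 -302.7  119.8] rpy [-139.9    0.   157.5] F [ 0.4  0.2 -0.4] grip 13.1 q [ 0.37  0.72 -0.36  1.94  1.03  1.13  0.48]
WP [450, -295, 38, 157.8, 40] n 3
 1x [2, 19, 20, -0.0, -0.0, -0.0]
 1x [2, 19, 19, -0.0, -0.0, -0.0]
 1x [2, 19, 20, -0.0, -0.0, -0.0]
```

carry_out(
  targets=[
    [1,19,20,0,0,0,255],
    [1,19,20,0,0,0,255],
    [1,18,19,0,0,0,255],
    [0,0,0,0,0,0,255],
    [0,0,0,0,0,0,170],
  ],
)

```text
clock: 7.57
position: [0.452, -0.2979, 0.0389]
tool_rot: [-2.441, -0.0, 2.747]
force: [0.8, 0.0, -0.0]
grip_width: 0.0242
```

carry_out(
  targets=[
    [0,0,0,0,0,0,170],
    [0,0,0,0,0,0,170],
    [0,0,0,0,0,0,170],
    [0,0,-10,0,0,0,170],
    [0,0,-10,0,0,0,170],
  ],
)

```text
clock: 7.98
position: [0.4577, -0.2845, 0.0544]
tool_rot: [-2.44, 0.0, 2.749]
force: [0.1, 0.5, -0.7]
grip_width: 0.0285
```

carry_out(
  targets=[
    [0,0,-10,0,0,0,170],
    [0,0,-15,0,0,0,170],
    [0,0,-30,0,0,0,170],
    [0,0,-40,0,0,0,170],
    [0,0,-40,0,0,0,170],
  ],
)

```text
clock: 8.4
position: [0.4909, -0.2024, 0.1584]
tool_rot: [-2.441, -0.001, 2.75]
force: [-0.2, -0.4, 0.5]
grip_width: 0.0285
```

```bash
python3 -c "
from p import *
st();f=grab('side','lay.png');np.savez('lay.npz',W=cloud(f),c=f['color']);
f=grab('top','layt.png');np.savez('layt.npz',W=cloud(f),c=f['color']);
a=cv2.resize(cv2.imread('pics/lay.png')[200:384,100:330],(600,480));b=cv2.resize(cv2.imread('pics/layt.png')[160:300,300:420],None,fx=1.66,fy=1.66)
a[:b.shape[0],:b.shape[1]]=b;cv2.imwrite('pics/lay_c.png',a)"
```

```text
t 8.4 pos [ 490.9 -202.4  158.4] rpy [-1.398e+02 -1.000e-01  1.576e+02] F [-0.2 -0.4  0.5] grip 28.5 q [ 0.23  0.69 -0.43  1.86  0.9   1.28  0.46]
```

View pics/lay_c.png

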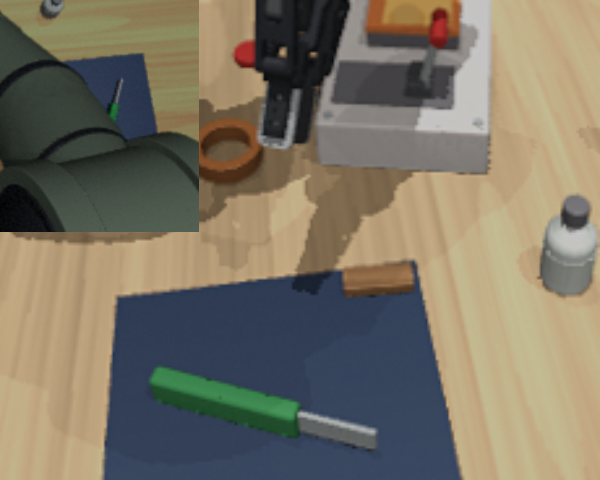

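The tool lies on the mat at about (265,405) in the crop. I'll check from depth whether it is flat and where exactly it is.

```bash
cat > tool.py <<'E'
from p import *
def tool(W,c):
    H=cv2.cvtColor(c,cv2.COLOR_RGB2HSV);m=(H[...,0]>45)&(H[...,0]<80)&(H[...,1]>120)&(W[...,2]<.06)&(W[...,0]>.3)&(W[...,0]<.65)&(W[...,1]<-.1)&(W[...,1]>-.45)
    P=W[m]*1000;top=P[P[:,2]>np.percentile(P[:,2],90)-5]
    for Q in(P,top):
        (cc,s,a)=cv2.minAreaRect(Q[:,:2].astype(np.float32))
        b=a if s[0]>s[1] else a+90
        b=(b+90)%180-90
        print(len(Q),'centre',np.round(cc,1),'size',np.round(s,1),'axis',round(b,1),'origin',np.round(np.array(cc)+10*np.array([np.cos(np.radians(b)),np.sin(np.radians(b))]),1),'z',np.percentile(Q[:,2],[2,50,90,98]).round(1))
if __name__=='__main__':
    for n in sys.argv[1:]:
        d=np.load(n);print(n);tool(d['W'],d['c'])
E
python3 tool.py lay.npz; python3 -c "
from p import *
go([480,-320,150,157.8])"
```

```text
lay.npz
783 centre [ 429.5 -311. ] size [ 18. 111.] axis -25.7 origin [ 438.5 -315.3] z [ 7.2 28.6 30.7 31.7]
502 centre [ 434.2 -313.3] size [15.  99.2] axis -22.9 origin [ 443.4 -317.1] z [26.2 29.7 31.1 31.8]
WP [480, -320, 150, 157.8] n 7
 1x [-5, -12, 12, -1.0, 0.0, -0.0]
 1x [-4, -13, 11, -0.9, 0.0, -0.0]
 1x [-5, -14, 9, -1.0, 0.0, -0.0]
 1x [-4, -15, 8, -0.9, 0.0, -0.0]
 1x [-5, -15, 6, -1.0, 0.0, -0.0]
 1x [-4, -16, 5, -0.9, 0.0, 0.0]
 1x [-5, -17, 3, -1.0, 0.1, 0.0]
```

The handle's top is at 31 mm, so the tool landed standing on edge. I'll tip it sideways with the closed fingertips.

```bash
python3 -c "
from p import *
go([455,-286,110,157.8],([455,-286,38,157.8],25),([441,-320,38,157.8],6),([441,-320,150,157.8],38))"
```

```text
WP [455, -286, 110, 157.8] n 7
 1x [1, -6, 14, -1.0, 0.0, -0.0]
 1x [0, -7, 14, -0.9, 0.0, -0.0]
 1x [1, -8, 13, -1.0, 0.0, -0.0]
 1x [0, -10, 12, -0.9, 0.0, -0.0]
 1x [1, -11, 11, -1.0, 0.0, -0.0]
 1x [1, -12, 9, -0.9, 0.0, 0.0]
 1x [0, -13, 9, -1.0, 0.1, 0.0]
WP [455, -286, 38, 157.8] n 3
 3x [0, 0, 24, 0.0, -0.0, 0.0]
WP [441, -320, 38, 157.8] n 7
 1x [0, -5, 0, 0.0, -0.0, 0.0]
 1x [0, -6, 0, 0.0, -0.0, 0.0]
 3x [0, -5, 0, 0.0, -0.0, 0.0]
 1x [0, -6, 0, 0.0, -0.0, 0.0]
 1x [0, -5, 0, 0.0, -0.0, 0.0]
WP [441, -320, 150, 157.8] n 3
 1x [0, 0, -37, 0.0, -0.0, 0.0]
 1x [0, 0, -38, 0.0, -0.0, 0.0]
 1x [1, 1, -37, 0.0, -0.0, 0.0]
```

carry_out(
  targets=[
    [1,-6,14,-1,0,0,255],
    [0,-7,14,-0.9,0,0,255],
    [1,-8,13,-1,0,0,255],
    [0,-10,12,-0.9,0,0,255],
    [1,-11,11,-1,0,0,255],
  ],
)

```text
clock: 8.92
position: [0.4628, -0.2657, 0.1211]
tool_rot: [-2.945, 0.003, 2.752]
force: [0.8, 0.3, -1.4]
grip_width: 0.0
```

carry_out(
  targets=[
    [1,-12,9,-0.9,0,0,255],
    [0,-13,9,-1,0,0,255],
    [0,0,24,0,0,0,255],
    [0,0,24,0,0,0,255],
    [0,0,24,0,0,0,255],
  ],
)

```text
clock: 9.33
position: [0.4501, -0.2916, 0.0343]
tool_rot: [-3.132, -0.0, 2.747]
force: [0.3, -0.8, 0.4]
grip_width: 0.0002
```

carry_out(
  targets=[
    [0,-5,0,0,0,0,255],
    [0,-6,0,0,0,0,255],
    [0,-5,0,0,0,0,255],
    [0,-6,0,0,0,0,255],
    [0,-6,0,0,0,0,255],
  ],
)

```text
clock: 9.75
position: [0.4403, -0.3173, 0.0361]
tool_rot: [-3.131, 0.001, 2.75]
force: [-0.1, -0.7, 0.2]
grip_width: -0.0003
```

carry_out(
  targets=[
    [0,-6,0,0,0,0,255],
    [0,-5,0,0,0,0,255],
    [0,10,-30,0,0,0,180],
    [0,30,-30,0,0,0,100],
    [0,30,-30,0,0,0,60],
  ],
)

```text
clock: 10.17
position: [0.462, -0.2621, 0.1243]
tool_rot: [-3.131, -0.002, 2.747]
force: [1.9, -0.4, 0.1]
grip_width: 0.0357
```

```bash
python3 -c "
from p import *
st();f=grab('side','lay2.png');np.savez('lay2.npz',W=cloud(f),c=f['color']);f=grab('top','lay2t.png');np.savez('lay2t.npz',W=cloud(f),c=f['color'])"; python3 tool.py lay2.npz lay2t.npz
```

```text
t 10.17 pos [ 462.  -262.1  124.3] rpy [-1.794e+02 -1.000e-01  1.574e+02] F [ 1.9 -0.4  0.1] grip 35.7 q [ 0.89  0.63 -0.68  1.93  0.57  0.78  1.06]
lay2.npz
1019 centre [ 427.  -331.1] size [27.  98.4] axis -22.5 origin [ 436.2 -334.9] z [ 8.3 17.8 19.4 20.1]
904 centre [ 426.9 -331.2] size [26.4 98.4] axis -23.5 origin [ 436.1 -335.2] z [15.  18.1 19.5 20.2]
lay2t.npz
140 centre [ 406.5 -320.1] size [26.7 55.2] axis -21.8 origin [ 415.8 -323.8] z [ 9.4 16.  19.  20.7]
109 centre [ 406.6 -319.7] size [25.1 55. ] axis -22.8 origin [ 415.8 -323.6] z [14.2 16.7 19.2 21. ]
```

The tool is flat now (top at about 17–18 mm), with its origin near (436,-334) and axis -22.7°. Next is the regrasp across its width.

```bash
python3 -c "
from p import *
go([436.5,-333.5,90,157.3],([436.5,-333.5,25,157.3],25))"
```

```text
WP [436.5, -333.5, 90, 157.3] n 3
 1x [0, -27, 13, -0.0, 0.0, 0.0]
 1x [0, -26, 13, -0.1, 0.0, 0.1]
 1x [-1, -27, 12, 0.0, 0.1, -0.0]
WP [436.5, -333.5, 25, 157.3] n 3
 1x [0, 0, 22, 0.0, -0.0, -0.0]
 1x [0, 0, 21, 0.0, -0.0, -0.0]
 1x [0, 0, 22, 0.0, -0.0, -0.0]
```

carry_out(
  targets=[
    [0,-27,12,-0.1,0,0,80],
    [0,-27,13,0,0,0.1,80],
    [0,-26,12,0,0,0,80],
    [0,0,22,0,0,0,80],
    [0,0,22,0,0,0,80],
  ],
  force=60,
)

```text
clock: 10.68
position: [0.4306, -0.3383, 0.042]
tool_rot: [-3.141, -0.0, 2.736]
force: [0.7, 0.2, -0.3]
grip_width: 0.0585
```

carry_out(
  targets=[
    [0,0,21,0,0,0,80],
    [0,0,0,0,0,0,120],
    [0,0,0,0,0,0,160],
    [0,0,0,0,0,0,200],
    [0,0,0,0,0,0,255],
  ],
)

```text
clock: 11.1
position: [0.4316, -0.3363, 0.022]
tool_rot: [-3.141, -0.001, 2.739]
force: [0.1, -0.6, -0.4]
grip_width: 0.0243
```

carry_out(
  targets=[
    [0,0,0,0,0,0,255],
    [0,0,0,0,0,0,255],
    [0,0,0,0,0,0,255],
  ],
)

```text
clock: 11.35
position: [0.4316, -0.3363, 0.0219]
tool_rot: [-3.141, -0.001, 2.739]
force: [-1.3, -0.3, 6.6]
grip_width: 0.0243
```

```bash
python3 -c "
from p import *
st();go(([436.5,-333.5,150,157.3],30),[436.5,-80,150,167.6])"
```

```text
t 11.35 pos [ 431.6 -336.3   21.9] rpy [-180.    -0.   156.9] F [-1.3 -0.3  6.6] grip 24.3 q [ 0.95  0.81 -0.56  1.92  0.71  0.62  1.1 ]
WP [436.5, -333.5, 150, 157.3] n 5
 1x [-1, 1, -26, -0.0, -0.0, -0.0]
 1x [0, 1, -25, -0.0, -0.0, -0.0]
 1x [-1, 1, -26, -0.0, -0.0, -0.0]
 1x [-1, 1, -25, -0.0, -0.0, -0.0]
 1x [0, 0, -26, -0.0, -0.0, -0.1]
WP [436.5, -80, 150, 167.6] n 7
 1x [14, 34, 0, -0.0, -0.0, -0.2]
 1x [13, 33, 0, -0.0, -0.0, -0.3]
 1x [12, 35, 0, -0.0, -0.0, -0.2]
 1x [11, 34, 0, -0.0, -0.0, -0.3]
 2x [10, 35, 0, -0.0, -0.0, -0.2]
 1x [9, 35, 0, -0.0, -0.0, -0.3]
```

```bash
python3 -c "
from p import *
go(([433,-336,140,157.3],30),[455,50,140,167.6])"
```

```text
WP [433, -336, 140, 157.3] n 4
 1x [0, 0, -30, -0.0, -0.0, -0.0]
 1x [-1, 0, -29, -0.0, -0.0, -0.0]
 1x [0, 1, -30, -0.0, -0.0, -0.0]
 1x [0, 0, -29, -0.0, -0.0, -0.1]
WP [455, 50, 140, 167.6] n 11
 1x [12, 33, 0, -0.0, -0.0, -0.2]
 1x [10, 34, 0, -0.0, -0.0, -0.1]
 1x [11, 33, 0, -0.0, -0.0, -0.2]
 1x [10, 34, 0, -0.0, -0.0, -0.1]
 1x [9, 34, 0, -0.0, -0.0, -0.2]
 1x [9, 34, 0, -0.0, -0.0, -0.1]
 1x [8, 34, 0, -0.0, -0.0, -0.2]
 1x [8, 34, 0, -0.0, -0.0, -0.1]
 1x [7, 34, 0, -0.0, -0.0, -0.2]
 1x [7, 35, 0, -0.0, -0.0, -0.1]
 1x [6, 35, 0, -0.0, -0.0, -0.2]
```

carry_out(
  targets=[
    [0,0,-30,0,0,0,255],
    [0,0,-29,0,0,0,255],
    [0,0,-30,0,0,0,255],
    [0,0,-29,0,0,-0.1,255],
    [12,33,0,0,0,-0.2,255],
  ],
)

```text
clock: 11.77
position: [0.4341, -0.3068, 0.1438]
tool_rot: [-3.138, 0.005, 2.764]
force: [1.0, -0.9, -0.9]
grip_width: 0.0245
```

carry_out(
  targets=[
    [10,34,0,0,0,-0.1,255],
    [11,33,0,0,0,-0.2,255],
    [10,34,0,0,0,-0.1,255],
    [9,34,0,0,0,-0.2,255],
    [9,34,0,0,0,-0.1,255],
  ],
)

```text
clock: 12.18
position: [0.4434, -0.1239, 0.1398]
tool_rot: [3.141, -0.001, 2.845]
force: [1.7, 0.5, -0.9]
grip_width: 0.0247
```

carry_out(
  targets=[
    [8,34,0,0,0,-0.2,255],
    [8,34,0,0,0,-0.1,255],
    [7,34,0,0,0,-0.2,255],
    [7,35,0,0,0,-0.1,255],
    [6,35,0,0,0,-0.2,255],
  ],
)

```text
clock: 12.6
position: [0.4535, 0.0517, 0.1399]
tool_rot: [3.141, -0.001, 2.928]
force: [1.0, -0.3, 0.1]
grip_width: 0.0244
```

carry_out(
  targets=[
    [0,0,0,0,0,0,255],
    [0,0,0,0,0,0,255],
  ],
)

```text
clock: 12.77
position: [0.4537, 0.052, 0.1398]
tool_rot: [3.141, -0.001, 2.932]
force: [0.0, -0.2, -0.3]
grip_width: 0.0246
```

Run:
```python
from p import *
st()
for n in('side','top'):
    f=grab(n,'pre_%s.png'%n);W=cloud(f)*1000;c=f['color'];np.savez('pre_%s.npz'%n,W=W/1000,c=c)
    H=cv2.cvtColor(c,cv2.COLOR_RGB2HSV);h,s,v=[H[...,i].astype(int) for i in range(3)]
    m=(h>45)&(h<80)&(s>120)&(W[...,2]>90)&(W[...,2]<180)&(W[...,0]<620)
    P=W[m];
    if len(P): print(n,'handle',len(P),P.mean(0).round(1),cv2.minAreaRect(P[:,:2].astype(np.float32)),'z',np.percentile(P[:,2],[5,50,95]).round(1))
    m=(s<70)&(W[...,2]>105)&(W[...,2]<150)&(W[...,0]>480)&(W[...,0]<620)&(W[...,1]<60)&(W[...,1]>-5)
    B=W[m];
    if len(B): print(n,'blade',len(B),B.mean(0).round(1),'x',B[:,0].min().round(1),B[:,0].max().round(1),'tip',B[np.argmax(B[:,0]-.215*B[:,1])].round(1),'z',np.percentile(B[:,2],[5,50,95]).round(1))
    u=np.array([.977,-.215])
    for nm,Q in(('h',P),('b',B)):
        if len(Q)>20:
            k=Q[:,:2]@u;print(nm,'z slope/100mm',(np.polyfit(k,Q[:,2],1)[0]*100).round(2),'along',np.percentile(k,[1,99]).round(1))
```

```text
t 12.77 pos [453.7  52.  139.8] rpy [180.  -0. 168.] F [ 0.  -0.2 -0.3] grip 24.6 q [ 0.36  0.54 -0.79  2.1   0.57  0.73  0.57]
side handle 278 [445.9  44.8 134. ] ((445.29931640625, 35.32085037231445), (53.373512268066406, 96.8890380859375), 84.47700500488281) z [125.8 135.6 137.6]
side blade 137 [519.5  35.6 130.8] x 493.6 545.9 tip [545.9  41.8 129. ] z [128.8 130.9 132.3]
h z slope/100mm 0.2 along [378.9 473.5]
b z slope/100mm -2.23 along [475.5 524.3]
top handle 2 [ 82.3  -3.9 133.8] ((82.29296112060547, -3.8713021278381348), (23.28241729736328, 0.0), -93.90022277832031) z [133.1 133.8 134.5]
```

carry_out(
  targets=[
    [0,0,22,0,0,0,255],
    [0,0,22,0,0,0,255],
    [0,0,22,0,0,0,255],
    [0,0,0,0,0,0,255],
    [-6,0,0,0,0,0,255],
  ],
  force=80,
)

```text
clock: 13.28
position: [0.4586, 0.0482, 0.0734]
tool_rot: [-3.141, -0.003, 2.927]
force: [-0.4, 0.5, -0.1]
grip_width: 0.0241
```

carry_out(
  targets=[
    [-8,0,0,0,0,0,255],
    [-8,0,0,0,0,0,255],
    [0,0,0,0,0,0,255],
  ],
)

```text
clock: 13.53
position: [0.4777, 0.0449, 0.0747]
tool_rot: [3.14, 0.001, 2.926]
force: [0.6, 0.8, -0.8]
grip_width: 0.0238
```

Run:
```python
from p import *
st()
f=grab('side','ins.png')
cv2.imwrite('pics/ins_c.png',cv2.resize(cv2.imread('pics/ins.png')[150:290,170:310],(700,600),interpolation=cv2.INTER_CUBIC)[:600])
```

```text
t 13.53 pos [477.7  44.9  74.7] rpy [1.799e+02 1.000e-01 1.676e+02] F [ 0.6  0.8 -0.8] grip 23.8 q [ 0.29  0.67 -0.68  2.08  0.71  0.63  0.48]
```

View pics/ins_c.png

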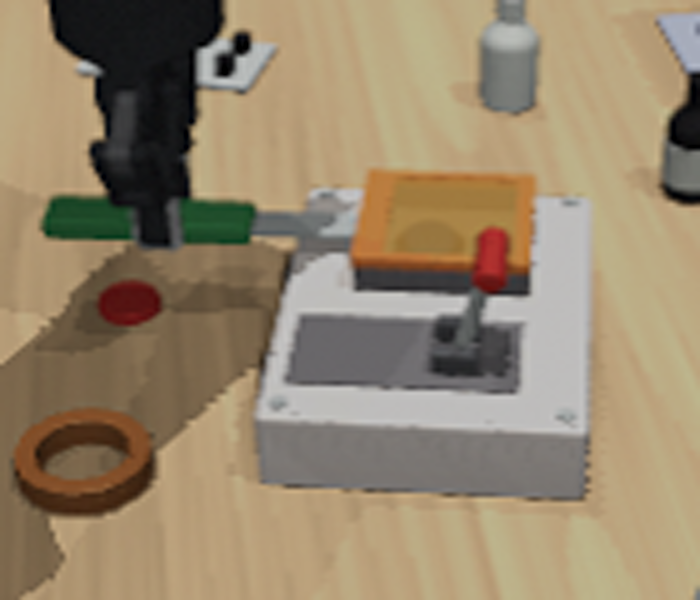

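The blade tip at about (350,230) in the crop is right at the lip and level with the slot. I'll insert it gently.

carry_out(
  targets=[
    [-5,0,0,0,0,0,255],
    [-5,0,0,0,0,0,255],
    [0,0,0,0,0,0,255],
  ],
)

```text
clock: 13.83
position: [0.486, 0.0433, 0.0738]
tool_rot: [3.141, -0.0, 2.927]
force: [-1.0, -0.6, -0.6]
grip_width: 0.0234
```

carry_out(
  targets=[
    [-6,0,0,0,0,0,255],
    [-6,0,0,0,0,0,255],
    [-4,0,0,0,0,0,255],
    [0,0,0,0,0,0,255],
  ],
)

```text
clock: 14.17
position: [0.5016, 0.04, 0.0735]
tool_rot: [3.141, -0.001, 2.927]
force: [0.1, -0.2, -0.9]
grip_width: 0.0239
```

Run:
```python
from p import *
st()
f=grab('side','ins2.png');W=cloud(f)*1000
H=cv2.cvtColor(f['color'],cv2.COLOR_RGB2HSV);m=(H[...,0]>45)&(H[...,0]<80)&(H[...,1]>120)&(W[...,2]<110)&(W[...,2]>40)&(W[...,0]<620)&(W[...,0]>350)
P=W[m];k=P[:,:2]@np.array([.977,-.215]);print('handle along',np.percentile(k,[1,99]).round(1),'topz',np.percentile(P[:,2],[50,95]).round(1))
```

```text
t 14.17 pos [501.6  40.   73.5] rpy [180.   -0.  167.7] F [ 0.1 -0.2 -0.9] grip 23.9 q [ 0.3   0.69 -0.68  2.02  0.7   0.67  0.52]
handle along [427.9 522.8] topz [69.1 71.2]
```

carry_out(
  targets=[
    [-1,0,-6,0,0,0,255],
    [-1,0,-6,0,0,0,255],
    [-2,0,-5,0,0,0,255],
    [-2,0,-5,0,0,0,255],
    [-3,0,-5,0,0,0,255],
  ],
)

```text
clock: 14.63
position: [0.5095, 0.0382, 0.1013]
tool_rot: [3.141, -0.001, 2.928]
force: [-2.4, 0.2, -1.9]
grip_width: 0.0238
```

carry_out(
  targets=[
    [-4,0,-4,0,0,0,255],
    [-4,0,-4,0,0,0,255],
    [-4,0,-4,0,0,0,255],
    [-5,0,-4,0,0,0,255],
    [0,0,0,0,0,0,255],
  ],
)

```text
clock: 15.05
position: [0.5275, 0.0344, 0.1173]
tool_rot: [3.141, 0.0, 2.927]
force: [-1.3, -0.5, -0.9]
grip_width: 0.0242
```

Run:
```python
from p import *
st()
f=grab('side','lev.png')
cv2.imwrite('pics/lev_c.png',cv2.resize(cv2.imread('pics/lev.png')[140:280,170:310],(600,600),interpolation=cv2.INTER_CUBIC))
```

```text
t 15.05 pos [527.5  34.4 117.3] rpy [179.9   0.  167.7] F [-1.3 -0.5 -0.9] grip 24.2 q [ 0.35  0.66 -0.74  1.94  0.62  0.79  0.62]
```

View pics/lev_c.png

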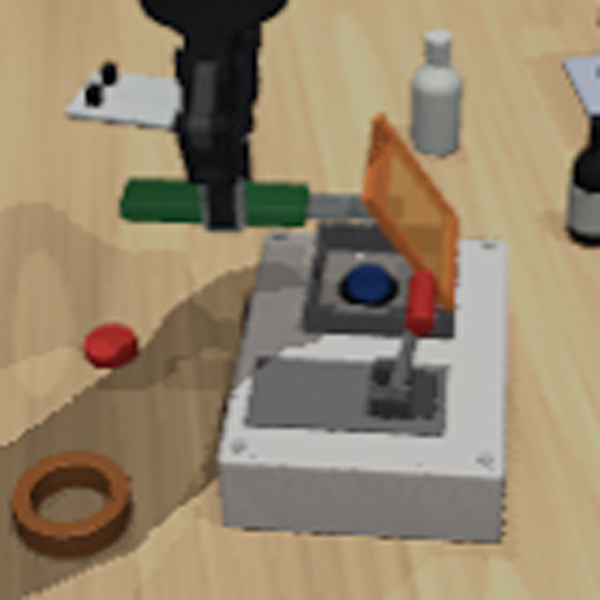

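The cover stands at about 1 rad with the blade under it at about (370,205). I'll carry on past upright.

carry_out(
  targets=[
    [-5,0,-2,0,0,0,255],
    [-5,0,-2,0,0,0,255],
    [-5,0,-2,0,0,0,255],
    [-5,0,-2,0,0,0,255],
    [-4,0,-2,0,0,0,255],
  ],
)

```text
clock: 15.52
position: [0.5502, 0.0293, 0.1267]
tool_rot: [3.141, -0.001, 2.928]
force: [-1.8, -0.3, -1.5]
grip_width: 0.0235
```

carry_out(
  targets=[
    [-5,0,0,0,0,0,255],
    [-5,0,0,0,0,0,255],
    [-5,0,0,0,0,0,255],
    [-6,0,0,0,0,0,255],
    [0,0,0,0,0,0,255],
  ],
)

```text
clock: 15.93
position: [0.5712, 0.0248, 0.1264]
tool_rot: [3.141, -0.0, 2.927]
force: [-0.3, -0.1, -1.1]
grip_width: 0.0239
```

```bash
cat > cov.py <<'E'
from p import *
O=np.array([598.3,-24.6]);u=np.array([.977,-.215]);w=np.array([.215,.977])
for n in('side','top'):
    f=grab(n);W=cloud(f)*1000
    H=cv2.cvtColor(f['color'],cv2.COLOR_RGB2HSV);d=W[...,:2]-O;bx=d@u;by=d@w;z=W[...,2]
    m=(H[...,0]>8)&(H[...,0]<35)&(H[...,1]>140)&(z>85)&(z<170)&(by>-10)&(by<95)&(bx>-60)&(bx<120)
    if m.sum()>30:
        # fit x = a + b z
        b,a=np.polyfit(z[m],bx[m],1);print(n,m.sum(),'lean',round(np.arctan(b),3),'theta~',round(np.pi/2+np.arctan(b),2),'topz',np.percentile(z[m],98).round(1),'bx at top',np.percentile(bx[m],98).round(1))
    m=((H[...,0]<5)|(H[...,0]>174))&(H[...,1]>150)&(z>50)&(bx>-90)&(bx<60)&(by<0)&(by>-90)
    if m.sum()>5: print(n,'bar',m.sum(),'bx,by',bx[m].mean().round(1),by[m].mean().round(1),'z',np.percentile(z[m],[5,50,95]).round(1))
st()
E
python3 cov.py
```

```text
side 362 lean 0.501 theta~ 2.07 topz 147.3 bx at top 77.7
side bar 74 bx,by 24.6 -51.6 z [111.5 119.2 121.7]
t 16.03 pos [570.3  25.1 126.4] rpy [ 1.800e+02 -1.000e-01  1.677e+02] F [ 0.1 -0.2 -1.5] grip 23.9 q [ 0.36  0.7  -0.74  1.82  0.6   0.86  0.69]
```

```bash
python3 -c "
from p import *
go([472,46,140,167.7],[440,-325,140,162],([440,-325,23,162],30))"
```

```text
WP [472, 46, 140, 167.7] n 3
 1x [34, 0, -4, 0.0, -0.0, 0.0]
 1x [33, 0, -5, 0.0, -0.0, 0.0]
 1x [34, 0, -4, 0.0, -0.0, 0.0]
WP [440, -325, 140, 162] n 10
 2x [-5, -37, 0, 0.0, -0.0, 0.1]
 2x [-6, -37, 0, 0.0, -0.0, 0.1]
 1x [-6, -36, 0, 0.0, -0.0, 0.1]
 1x [-7, -37, 0, 0.0, -0.0, 0.1]
 1x [-7, -37, -1, 0.0, -0.0, 0.1]
 1x [-7, -36, 0, 0.0, -0.0, 0.1]
 1x [-8, -37, 0, 0.0, -0.0, 0.1]
 1x [-8, -36, 0, 0.0, -0.0, 0.1]
WP [440, -325, 23, 162] n 4
 1x [0, 0, 29, 0.0, -0.0, -0.0]
 1x [0, 0, 30, 0.0, -0.0, -0.0]
 2x [0, 0, 29, 0.0, -0.0, -0.0]
```

carry_out(
  targets=[
    [25,0,0,0,0,0,255],
    [34,0,-5,0,0,0,255],
    [34,0,-5,0,0,0,255],
    [10,0,-3,0,0,0,255],
    [-5,-37,0,0,0,0.1,255],
  ],
)

```text
clock: 16.45
position: [0.4653, 0.0159, 0.141]
tool_rot: [3.138, 0.001, 2.927]
force: [3.0, 1.1, -0.7]
grip_width: 0.0239
```

carry_out(
  targets=[
    [-5,-37,0,0,0,0.1,255],
    [-6,-37,0,0,0,0.1,255],
    [-6,-37,0,0,0,0.1,255],
    [-6,-36,0,0,0,0.1,255],
    [-7,-37,0,0,0,0.1,255],
  ],
)

```text
clock: 16.87
position: [0.4505, -0.1778, 0.1397]
tool_rot: [3.141, -0.001, 2.865]
force: [0.7, -0.7, 0.0]
grip_width: 0.0239
```

carry_out(
  targets=[
    [-7,-37,0,0,0,0.1,255],
    [-7,-36,0,0,0,0.1,255],
    [-8,-37,0,0,0,0.1,255],
    [-8,-36,0,0,0,0.1,255],
    [0,0,28,0,0,0,255],
  ],
)

```text
clock: 17.28
position: [0.4374, -0.3333, 0.1141]
tool_rot: [-3.137, 0.005, 2.814]
force: [-0.2, -3.1, -1.2]
grip_width: 0.0238
```

carry_out(
  targets=[
    [0,0,30,0,0,0,255],
    [0,0,25,0,0,0,255],
    [0,0,20,0,0,0,255],
    [0,0,8,0,0,0,255],
    [0,0,0,0,0,0,255],
  ],
)

```text
clock: 17.7
position: [0.4369, -0.3239, 0.0271]
tool_rot: [3.14, -0.003, 2.824]
force: [1.1, -0.5, -0.6]
grip_width: 0.0234
```

```bash
python3 -c "
from p import *
st()"; python3 cov.py|grep -v bar
```

```text
t 17.7 pos [ 436.9 -323.9   27.1] rpy [179.9  -0.2 161.8] F [ 1.1 -0.5 -0.6] grip 23.4 q [ 0.95  0.8  -0.59  1.92  0.73  0.64  1.15]
side 399 lean 0.503 theta~ 2.07 topz 147.1 bx at top 77.6
top 442 lean 0.5 theta~ 2.07 topz 145.8 bx at top 78.3
t 17.8 pos [ 437.9 -324.5   29.2] rpy [180.   -0.  161.8] F [-0.4  0.2 -0.5] grip 23.8 q [ 0.95  0.8  -0.59  1.92  0.73  0.64  1.15]
```

carry_out(
  targets=[
    [0,0,4,0,0,0,255],
    [0,0,2,0,0,0,255],
    [0,0,0,0,0,0,220],
    [0,0,0,0,0,0,160],
    [0,0,0,0,0,0,90],
  ],
)

```text
clock: 18.22
position: [0.4376, -0.3247, 0.0228]
tool_rot: [3.141, -0.001, 2.823]
force: [0.2, -0.0, 0.7]
grip_width: 0.0425
```

carry_out(
  targets=[
    [0,0,0,0,0,0,80],
    [0,0,-10,0,0,0,80],
    [0,0,-25,0,0,0,80],
    [0,0,-40,0,0,0,80],
    [0,0,-40,0,0,0,80],
  ],
)

```text
clock: 18.63
position: [0.4371, -0.3238, 0.139]
tool_rot: [3.14, -0.003, 2.824]
force: [0.4, -1.2, 1.6]
grip_width: 0.0589
```

```bash
python3 -c "
from p import *
f=grab('side');np.savez('lay3.npz',W=cloud(f),c=f['color']);st()
go([438,-325,170,161.8],[510,38,170,167.6],[599.5,18,130,167.6],([599.5,18,85,167.6],25))"; python3 tool.py lay3.npz
```

```text
t 18.68 pos [ 439.9 -325.1  146.3] rpy [-179.9    0.3  161.8] F [ 5.7 -4.1 11.2] grip 58.8 q [ 1.05  0.63 -0.73  1.88  0.56  0.84  1.29]
WP [438, -325, 170, 161.8] n 1
 1x [2, -1, -24, -0.0, 0.1, -0.0]
WP [510, 38, 170, 167.6] n 10
 1x [4, 37, 0, -0.0, -0.0, -0.1]
 1x [5, 37, 0, -0.0, -0.0, -0.1]
 1x [3, 36, 0, -0.0, -0.0, -0.1]
 1x [4, 37, 0, -0.0, -0.0, -0.1]
 1x [2, 37, 0, -0.0, -0.0, -0.1]
 1x [3, 37, 0, -0.0, -0.0, -0.1]
 2x [2, 37, 0, -0.0, -0.0, -0.1]
 2x [1, 37, 0, -0.0, -0.0, -0.1]
WP [599.5, 18, 130, 167.6] n 3
 1x [-31, 0, 13, -0.0, -0.0, 0.0]
 1x [-30, 0, 13, -0.0, -0.0, 0.0]
 1x [-31, 0, 14, -0.0, -0.0, 0.0]
WP [599.5, 18, 85, 167.6] n 2
 1x [0, 0, 22, -0.0, -0.0, 0.0]
 1x [0, 0, 23, -0.0, -0.0, 0.0]
lay3.npz
1015 centre [ 429.9 -320.2] size [ 33.8 103.7] axis -18.6 origin [ 439.3 -323.4] z [ 5.7 17.7 19.3 20. ]
877 centre [ 431.2 -324. ] size [27.4 98.8] axis -18.6 origin [ 440.7 -327.2] z [15.2 17.9 19.4 20.1]
```

The tool is flat and released on the mat. On to the button.

carry_out(
  targets=[
    [2,0,-24,0,0,0,200],
    [4,37,0,0,0,-0.1,255],
    [5,37,0,0,0,-0.1,255],
    [3,36,0,0,0,-0.1,255],
    [4,37,0,0,0,-0.1,255],
  ],
)

```text
clock: 19.1
position: [0.4643, -0.1776, 0.1624]
tool_rot: [3.142, -0.0, 2.865]
force: [1.4, 0.7, 0.3]
grip_width: 0.0
```

carry_out(
  targets=[
    [2,37,0,0,0,-0.1,255],
    [3,37,0,0,0,-0.1,255],
    [2,37,0,0,0,-0.1,255],
    [2,37,0,0,0,-0.1,255],
    [1,37,0,0,0,-0.1,255],
  ],
)

```text
clock: 19.52
position: [0.5013, 0.0044, 0.1624]
tool_rot: [3.141, -0.0, 2.918]
force: [1.4, -0.8, -0.2]
grip_width: 0.0002
```

carry_out(
  targets=[
    [1,37,0,0,0,-0.1,255],
    [-31,0,13,0,0,0,255],
    [-30,0,13,0,0,0,255],
    [-31,0,14,0,0,0,255],
    [0,0,0,0,0,0,255],
  ],
)

```text
clock: 19.93
position: [0.6016, 0.018, 0.1194]
tool_rot: [3.141, -0.002, 2.926]
force: [0.2, -0.8, -0.7]
grip_width: -0.0001
```

```bash
python3 -c "
from p import *
st();go(([599.5,18,85,167.6],25))
f=grab('side','btn.png');cv2.imwrite('pics/btn_c.png',cv2.resize(cv2.imread('pics/btn.png')[120:280,180:340],(600,600),interpolation=cv2.INTER_CUBIC))"
```

```text
t 19.93 pos [601.6  18.  119.4] rpy [ 1.800e+02 -1.000e-01  1.676e+02] F [ 0.2 -0.8 -0.7] grip -0.1 q [ 0.36  0.75 -0.73  1.74  0.62  0.9   0.72]
WP [599.5, 18, 85, 167.6] n 2
 2x [1, 0, 17, 0.0, -0.0, 0.0]
```

View pics/btn_c.png

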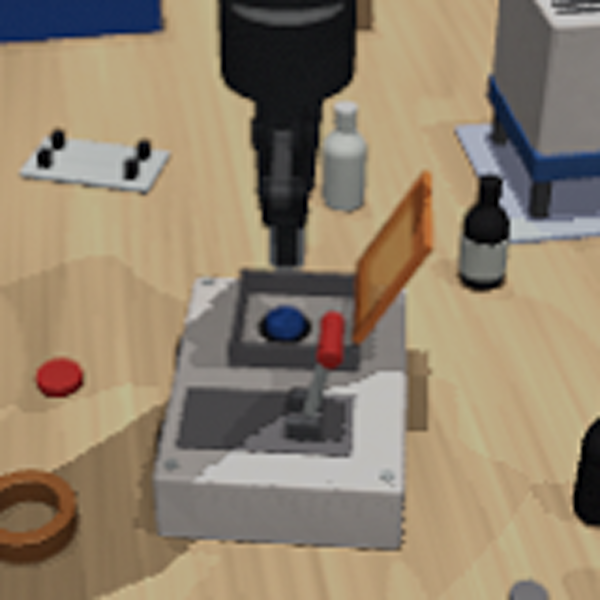

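The fingers stand over the button at about (285,322) in the crop, and the cover leans well back. Pressing now.

carry_out(
  targets=[
    [1,0,18,0,0,0,255],
    [1,0,17,0,0,0,255],
    [0,0,5,0,0,0,255],
    [0,0,4,0,0,0,255],
    [0,0,4,0,0,0,255],
  ],
)

```text
clock: 20.4
position: [0.5965, 0.02, 0.0743]
tool_rot: [3.141, -0.001, 2.928]
force: [-2.6, -0.3, 4.5]
grip_width: 0.0002
```

carry_out(
  targets=[
    [0,0,1,0,0,0,255],
    [0,0,1,0,0,0,255],
    [0,0,0,0,0,0,255],
    [0,0,0,0,0,0,255],
  ],
)

```text
clock: 20.73
position: [0.5966, 0.02, 0.072]
tool_rot: [3.141, -0.001, 2.928]
force: [-2.9, 1.4, 4.3]
grip_width: -0.0001
```

```bash
python3 cov.py
```

```text
side 399 lean 0.502 theta~ 2.07 topz 147.0 bx at top 77.6
side bar 70 bx,by -54.6 -50.0 z [64.7 73.1 75.7]
t 20.83 pos [596.6  20.   71.8] rpy [180.   -0.  167.8] F [-2.5  0.6  3.4] grip -0.4 q [ 0.33  0.81 -0.69  1.77  0.68  0.81  0.66]
```

The bar went from z≈113 to about 66 mm, so the lever has dropped. I'll retreat and move over the bar, jaws along its axis.

```bash
python3 -c "
from p import *
go([597,20,145,167.6],[534,-57,145,167.6],([534,-57,90,167.6],30),([534,-57,73,167.6],30))"
```

```text
WP [597, 20, 145, 167.6] n 2
 1x [0, 0, -37, 0.0, -0.0, 0.0]
 1x [0, 0, -36, 0.0, -0.0, 0.0]
WP [534, -57, 145, 167.6] n 3
 1x [15, -30, 0, 0.0, -0.0, 0.0]
 1x [15, -29, 0, 0.0, -0.0, 0.0]
 1x [15, -30, 0, 0.0, -0.0, 0.0]
WP [534, -57, 90, 167.6] n 2
 1x [0, 0, 27, 0.0, -0.0, 0.0]
 1x [0, 0, 28, 0.0, -0.0, 0.0]
WP [534, -57, 73, 167.6] n 1
 1x [0, 0, 17, 0.0, -0.0, 0.0]
```

carry_out(
  targets=[
    [0,0,-37,0,0,0,255],
    [0,0,-36,0,0,0,255],
    [15,-30,0,0,0,0,160],
    [15,-29,0,0,0,0,80],
    [15,-30,0,0,0,0,80],
  ],
  force=20,
)

```text
clock: 21.25
position: [0.5332, -0.0583, 0.145]
tool_rot: [3.141, 0.0, 2.928]
force: [0.4, -1.1, -0.5]
grip_width: 0.0357
```

carry_out(
  targets=[
    [0,0,0,0,0,0,80],
    [0,0,0,0,0,0,80],
  ],
)

```text
clock: 21.42
position: [0.5332, -0.0596, 0.1448]
tool_rot: [-3.141, -0.0, 2.925]
force: [1.5, 0.2, 0.3]
grip_width: 0.0578
```

```bash
python3 cov.py; python3 -c "
from p import *
go(([534,-57,90,167.6],30),([534,-57,73,167.6],30))
f=grab('side','bar.png');cv2.imwrite('pics/bar_c.png',cv2.resize(cv2.imread('pics/bar.png')[120:280,180:340],(600,600),interpolation=cv2.INTER_CUBIC))"
```

```text
side 401 lean 0.501 theta~ 2.07 topz 147.3 bx at top 77.7
side bar 72 bx,by -54.8 -50.2 z [64.  72.9 74.8]
top 370 lean 0.496 theta~ 2.07 topz 146.8 bx at top 78.2
t 21.52 pos [534.3 -57.3 144.8] rpy [179.9  -0.  167.7] F [0.5 0.5 0.4] grip 58.8 q [ 0.55  0.63 -0.77  1.9   0.58  0.85  0.83]
WP [534, -57, 90, 167.6] n 2
 1x [0, 0, 27, 0.0, -0.0, 0.0]
 1x [0, 0, 28, 0.0, -0.0, 0.0]
WP [534, -57, 73, 167.6] n 1
 1x [0, 0, 17, 0.0, -0.0, 0.0]
```

View pics/bar_c.png

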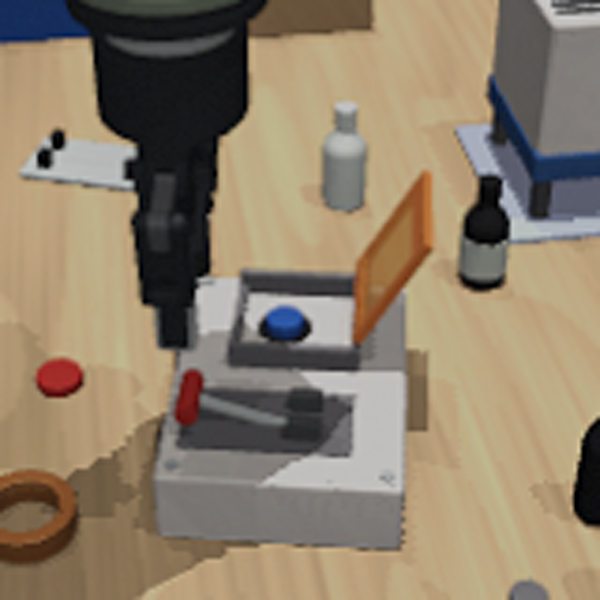

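The lever is down with its bar at about (187,397), and the button is up again. Lowering over the bar and gripping its ends.

carry_out(
  targets=[
    [0,0,27,0,0,0,80],
    [0,0,28,0,0,0,80],
    [0,0,12,0,0,0,80],
    [0,0,5,0,0,0,80],
    [0,0,0,0,0,0,100],
  ],
)

```text
clock: 21.98
position: [0.5336, -0.0567, 0.0719]
tool_rot: [3.141, -0.002, 2.929]
force: [0.1, -0.7, 0.8]
grip_width: 0.0518
```

carry_out(
  targets=[
    [0,0,0,0,0,0,120],
    [0,0,0,0,0,0,140],
    [0,0,0,0,0,0,180],
    [0,0,0,0,0,0,180],
    [0,0,0,0,0,0,180],
  ],
)

```text
clock: 22.4
position: [0.5346, -0.0555, 0.074]
tool_rot: [3.138, 0.001, 2.929]
force: [-0.5, 11.2, 4.0]
grip_width: 0.0354
```

carry_out(
  targets=[
    [0,1,0,0,0,0,180],
    [-4,0,-9,0,0,0,180],
    [-5,0,-9,0,0,0,180],
    [-7,0,-8,0,0,0,180],
    [-7,0,-7,0,0,0,180],
  ],
)

```text
clock: 22.82
position: [0.5573, -0.0605, 0.1072]
tool_rot: [3.139, 0.001, 2.928]
force: [4.3, 6.6, -7.9]
grip_width: 0.0354
```

carry_out(
  targets=[
    [-9,0,-6,0,0,0,180],
    [-9,0,-4,0,0,0,180],
    [-10,0,-3,0,0,0,180],
    [-10,0,-1,0,0,0,180],
    [-9,0,0,0,0,0,180],
  ],
)

```text
clock: 23.23
position: [0.6035, -0.0708, 0.1215]
tool_rot: [3.14, 0.001, 2.928]
force: [-1.6, 4.6, 4.9]
grip_width: 0.035
```

carry_out(
  targets=[
    [-8,0,1,0,0,0,180],
    [0,0,0,0,0,0,180],
    [0,0,0,0,0,0,180],
  ],
)

```text
clock: 23.48
position: [0.6115, -0.0726, 0.1204]
tool_rot: [3.14, 0.002, 2.928]
force: [0.8, 3.2, 7.9]
grip_width: 0.0353
```

```bash
python3 cov.py
```

```text
side 402 lean 0.501 theta~ 2.07 topz 147.5 bx at top 77.6
top 349 lean 0.495 theta~ 2.07 topz 145.6 bx at top 77.9
top bar 22 bx,by 5.7 -37.2 z [114.1 119.4 239.6]
t 23.58 pos [611.3 -72.6 120.5] rpy [1.799e+02 1.000e-01 1.678e+02] F [0.7 3.6 6.5] grip 34.9 q [ 0.5   0.76 -0.73  1.7   0.62  0.92  0.88]
```

carry_out(
  targets=[
    [-1,0,0,0,0,0,160],
    [0,0,0,0,0,0,130],
    [0,0,0,0,0,0,100],
    [0,0,0,0,0,0,90],
    [0,0,-15,0,0,0,90],
  ],
)

```text
clock: 24.0
position: [0.6099, -0.0737, 0.132]
tool_rot: [-3.141, -0.004, 2.928]
force: [-0.6, -0.6, -0.3]
grip_width: 0.056
```

carry_out(
  targets=[
    [0,0,-30,0,0,0,90],
    [0,0,-40,0,0,0,90],
    [30,0,-20,0,0,0,90],
    [41,0,0,0,0,0,90],
    [41,0,0,0,0,0,90],
  ],
)

```text
clock: 24.42
position: [0.5008, -0.0492, 0.2252]
tool_rot: [3.141, 0.001, 2.927]
force: [0.4, 0.7, 0.5]
grip_width: 0.0551
```

carry_out(
  targets=[
    [20,0,0,0,0,0,90],
    [0,0,0,0,0,0,90],
    [0,0,0,0,0,0,90],
  ],
)

```text
clock: 24.67
position: [0.4819, -0.0457, 0.2249]
tool_rot: [-3.141, 0.001, 2.928]
force: [0.6, 0.2, 0.3]
grip_width: 0.0555
```

```bash
python3 cov.py; python3 -c "
from p import *
f=grab('side','fin.png');np.savez('fin.npz',W=cloud(f),c=f['color'])"; python3 tool.py fin.npz; sed -i "s/np.load(n+'0.npz')/np.load(dict(side='fin.npz',top='top0.npz')[n])/" m.py; python3 m.py|grep 'side \(obj\|cap\)'
```

```text
side 405 lean 0.501 theta~ 2.07 topz 147.1 bx at top 77.6
side bar 73 bx,by 24.7 -52.0 z [111.8 119.4 121.5]
top 447 lean 0.5 theta~ 2.07 topz 146.2 bx at top 77.9
t 24.77 pos [483.  -45.6 224.3] rpy [180.    0.  167.7] F [-0.1 -0.4  0.3] grip 55.3 q [ 0.65  0.45 -0.88  1.96  0.43  0.93  0.91]
fin.npz
996 centre [ 430.  -320.6] size [ 33.1 103.6] axis -18.6 origin [ 439.5 -323.7] z [ 8.7 17.7 19.3 20. ]
879 centre [ 431.1 -324.3] size [26.4 99.2] axis -18.7 origin [ 440.6 -327.5] z [15.1 17.9 19.3 20. ]
side cap 97 [0.4561 0.0406 0.0092] (array([456.2,  42.7]), array([30.3, 26.9]), 89.2) z [0.0039 0.012 ]
side obj 1456 [0.844 0.192 0.082] zmax 0.13
side obj 255 [0.674 0.221 0.048] zmax 0.088
side obj 15 [0.517 0.282 0.018] zmax 0.023
side obj 304 [0.753 0.106 0.049] zmax 0.089
side obj 4551 [ 0.594 -0.05   0.055] zmax 0.13
side obj 466 [ 0.762 -0.126  0.054] zmax 0.098
side obj 4440 [ 0.768 -0.34   0.083] zmax 0.13
side obj 332 [ 0.435 -0.084  0.018] zmax 0.022
side obj 596 [ 0.676 -0.246  0.049] zmax 0.083
side obj 247 [ 0.544 -0.226  0.014] zmax 0.018
side obj 1207 [ 0.449 -0.331  0.017] zmax 0.022
```

View pics/fin.png

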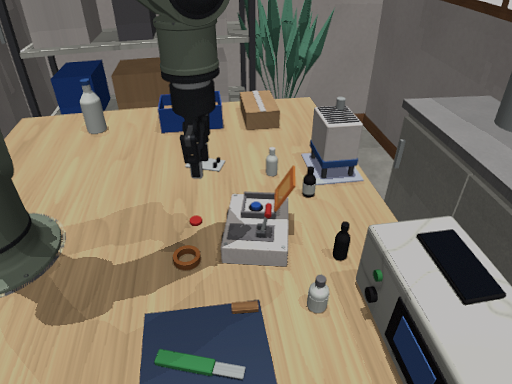

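The lever is up at (268,210), the cover leans back at (286,188), the button is up, and the tool lies flat on the mat at (200,365). No bystander has moved. Handing in.

```bash
python3 -c "
from h import *
print(bot.job_done(),bot.observe()['clock'])"
```

```text
the job is handed in; nothing more can be done
the job is handed in; nothing more can be done
```

I finished the safety-switch test and handed the job in at about 25 s on the robot's clock. The hand-in gives no verdict, so the results below are my own checks from the cameras.

- **Laying the tool down:** the first release left the tool standing on edge on the mat, so I tipped it flat with the closed fingertips. After that I took it again across its broad width.
- **Cover:** I levered it up with the blade alone, with no fingers on it. It stands open at about 2.07 rad in both cameras.
- **Tool at the end:** it lies flat on the mat with its origin near (440, -325) mm. Depth put the handle top at about 18 mm; the side camera reads 1–2 mm high, so this fits flat.
- **Button and lever:** pressing the button dropped the lever. The button is back up, judged by eye only. I lifted the lever by the ends of its bar and let go. The bar's position in the box frame matches where it was at the start, within about 1 mm.
- **Bystanders:** the bottles, coupons, tape and cap all measure within about 1 mm of their starting positions.
- **Disagreement:** the two cameras differ by about 4 mm in y, so I averaged them where both had a view. No final check failed.

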